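Load the dish tray and hold the imager's hood at its balance point

TASK

Slide the grey aluminium tray with its Petri dish into the slot of the white dish imager until its upright front plate is flush against the machine, the dish still lying in its seat. Then lift the imager's hinged light hood by its bar handle and stop where it balances over its hinge, so that it would fall neither shut nor over backwards. It has no stay and I have to get at the dish, so finish while still holding the handle, with the hood at rest at that point; do not let the hood go over backwards, and leave the other things on the bench where they are.

Things in the scene. Friction and masses are not known exactly. Their poses are not given: they have to be found in the camera images.
- imager: White dish imager, fixed, 300 mm deep, 200 wide. Origin under its centre at bench level; +x points from front to rear (the way the tray goes in), z up. Front face at x = -150 mm; deck 100 mm high, rear housing (x 60 to 150 mm) 128 mm high. With the tray home, the tray's origin is at x = -75, y = 0, z = 50 mm in this frame, the axes parallel.
- slot_mouth (a point): Middle of the slot's lower edge in the imager's front face (x = -150, y = 0, z = 50 mm in its frame). The slot is 96 mm wide, 34 mm high; inside, the track goes on at the same level.
- ledge_end (a point): Middle of the outer edge of the loading ledge in front of the slot (x = -212, y = 0, z = 50 mm in the imager's frame), level with the slot. Two side guides 10 mm high stand on the ledge, 95 mm apart from x = -195 mm inward, flaring to about 108 mm at x = -216 mm.
- tray: Grey anodised aluminium tray, about 0.2 kg, lying on the bench with the dish. Origin at its underside below the middle of the dish seat; +x is the end that goes in first, z up. Floor 3 mm thick, 90 mm wide, from x = -139 to +38 mm. Dish seat: a ring 63 mm inside diameter, rising 6 mm above the floor. Tray and dish balance at about x = -65 mm.
- tray_plate (a point): Middle of the machine-side face of the tray's upright front plate, at x = -75, y = 0, z = 27 mm in the tray's frame. The plate is 4 mm thick, 118 mm wide, 42 mm high; its wings start 12 mm above the tray's underside and so pass over the ledge's guides. This face flush on the imager's front face = home.
- tray_pull (a point): Middle of the tray's pull, the part to grasp, at x = -134, y = 0, z = 28 mm in the tray's frame: a black upright plate across the tray's outer end, 10 mm thick (along x), 60 mm wide, its top 42 mm above the tray's underside. Between it and the front plate are 50 mm of free space above the 3 mm floor.
- dish: Closed Petri dish, 60 mm diameter, 15 mm tall, loose in the tray's ring seat. Origin at the centre of its underside, which lies 3 mm above the tray's underside.
- hood_angle (a joint): Angle of the grey light hood, rad: 0 shut on the deck, growing as its front edge swings up and to the rear; stop at 1.8. A shallow shell 145 mm long, 160 wide, 32 tall, 0.4 to 0.55 kg, hinged at its rear lower edge; so it balances before it is upright, at 1.24 rad (71 degrees). Below it falls shut, above it falls back; hinge friction holds it only within about 0.08 rad of that.
- hood: The light hood itself: origin on the middle of its hinge line, y along the hinge. With the hood shut its axes are parallel to the imager's, so it reaches to x = -145 mm.
- hood_hinge (a point): Middle of the hood's hinge line, fixed on the imager at x = 20, y = 0, z = 105 mm in the imager's frame; the hood turns about the imager's y axis through this point.
- hood_bar (a point): The hood's bar handle: round steel bar 12 mm diameter, 100 mm long, parallel to the hinge, on two legs 90 mm apart, its axis 45 mm off the hood's top face. The point is the middle of the bar. Hood shut: 120 mm before the hinge line (towards the front) and 77 mm above it, 182 mm above the bench. It can turn between the fingers as the hood swings.
- wash_bottle: Bystander: white squeeze wash bottle, 66 mm diameter, about 200 mm tall with its spout; origin at its foot.
- reagent: Bystander: brown glass bottle with black cap, 60 mm diameter, 130 mm tall; origin at its foot.
- tally_counter: Bystander: steel hand tally counter, 44 mm diameter, 34 mm tall; origin at its underside.
- beaker: Bystander: glass beaker, 68 mm diameter, 90 mm tall; origin at its foot.
- spare_dish: Bystander: closed Petri dish of 90 mm diameter, 15 mm tall, lying on the bench; origin at its underside.
Not all that is in view belongs to the job. Of the things that look like the tray, the largest one is meant.

How it is judged (in metres and radians):
On the way, in this order (a step that is already met when the one before it is completed fails the run):
1. the tray is fully home in the imager with the dish in its seat, the hood still shut (x of tray in the frame of imager between -0.08 and -0.068 m and y of tray in the frame of imager between -0.006 and 0.006 m and z of tray in the frame of imager between 0.045 and 0.055 m and angle between the x axis of tray and the x axis of imager, either way round below 0.06 rad and angle between tray's own z axis and vertical below 0.05 rad and horizontal distance between dish and tray below 0.006 m and z of dish in the frame of tray between 0 and 0.006 m and angle between dish's own z axis and vertical below 0.08 rad and value of joint hood_angle below 0.15 rad), for 0.2 s.
2. the hood is being lifted by its bar handle, the tray staying home (x of tray in the frame of imager between -0.08 and -0.068 m and y of tray in the frame of imager between -0.006 and 0.006 m and z of tray in the frame of imager between 0.045 and 0.055 m and angle between the x axis of tray and the x axis of imager, either way round below 0.06 rad and angle between tray's own z axis and vertical below 0.05 rad and horizontal distance between dish and tray below 0.006 m and z of dish in the frame of tray between 0 and 0.006 m and angle between dish's own z axis and vertical below 0.08 rad and value of joint hood_angle above 0.5 rad and contact force between the fingers and hood_bar_rod above 0.5 N), for 0.1 s.
At the end, for the whole second after the job is handed in: The hood is held at 1.24 +- 0.09 rad (its balance point), at rest (under 0.05 rad/s), with the fingers touching its bar handle with at least 0.5 N; the tray is home (front plate within 5 mm of the machine's face, straight and level on its track) and the dish lies flat in the tray's seat (x of tray in the frame of imager between -0.08 and -0.068 m and y of tray in the frame of imager between -0.006 and 0.006 m and z of tray in the frame of imager between 0.045 and 0.055 m and angle between the x axis of tray and the x axis of imager, either way round below 0.06 rad and angle between tray's own z axis and vertical below 0.05 rad and horizontal distance between dish and tray below 0.006 m and z of dish in the frame of tray between 0 and 0.006 m and angle between dish's own z axis and vertical below 0.08 rad and value of joint hood_angle between 1.15 and 1.33 rad and velocity of joint hood_angle between -0.05 and 0.05 rad/s and contact force between the fingers and hood_bar_rod above 0.5 N); the arm keeps its last pose, push and grip.
It fails at once if the hood goes over backwards (value of joint hood_angle above 1.55 rad).
It fails at once if the dish comes out of its seat (horizontal distance between dish and tray above 0.02 m or angle between dish's own z axis and vertical above 0.6 rad).
It fails at once if one of the other things on the bench is moved by more than 30 mm or tipped over (distance of any of wash_bottle, reagent, tally_counter, beaker, spare_dish from where it was at the start of the episode above 0.03 m or angle between any of wash_bottle, reagent, tally_counter, beaker, spare_dish's own z axis and vertical above 0.3 rad).
It also fails if it takes over 56 s, if anything falls off the work surface, if the arm or the gripper's body presses on something with over 40 N, if the wrist force passes 120 N, or if a joint passes its speed limit or range.

ROBOT

A 6-joint arm with a two-finger parallel gripper is mounted at the origin on the work surface. World frame = base frame: x ahead of the robot, y to its left, z up, the work surface at z = 0. Lengths are in m, angles in degrees, forces in N, time in s.
With the tool pointing down it reaches from about 0.35 to 0.875 m from the base axis. Payload 4.2 kg.
Tool frame: the origin (TCP) lies midway between the tips of the shut fingers; the grasp point (between the pads) lies 19 mm behind it; z points along the fingers, y is the line along which they close (so a half turn about z gives the same grasp; the last joint's range is limited). The gripper opens to 87 mm and grips with 3 to 60 N. Pads are 19 mm wide; open, the fingers measure 117 mm over their backs; the gripper's body (75 mm by 190 mm) begins 51 mm behind the grasp point.
Start: joints at [-49.412, 22.042, 0.453, 0, -68.411, -14.817], TCP at [0.272, -0.563, 0.223] pointing down, gripper open.
Joint ranges: [-179.83, 179.83], [-69.29, 118.12], [-61.27, 80.66], [-181.25, 117.63], [-171.15, -9.14], [-177.46, 177.46]. Speed limits (degrees/s): [159.86, 159.86, 180, 180, 180, 180].

INTERFACE

Orientations are given as [roll, pitch, yaw] about the fixed x, y, z axes, in that order (R = Rz(yaw) Ry(pitch) Rx(roll)).
In Python, from workcell import env gives the robot as it stands. The module is installed in compiled form; this text tells all that it offers. Calls block until the motion is done:
- env.goto(position, orientation): joint-space move of the TCP to a pose.
- env.move_straight(position, rotation=None, rate=0.15, force_limit=None): straight line of the TCP; rotation=None keeps the orientation; rate is the mean speed in m/s. With force_limit (N) it stops when the force on the tool has changed by that much, and returns True; else False.
- env.set_joints(angles): joint-space move.
- env.gripper_to(opening, grasp_force=None): opening from 0.0 (shut) to 1.0 (fully open); grasp_force is the grip in N (None keeps the last); returns when the fingers have stopped.
- env.dwell(seconds).
- env.inverse_kinematics(position, orientation): joint angles nearest the present ones, or None.
- env.read_state(): the state.
- env.grab_frame(name): name is "scene" or "top" or "wrist"; returns a dict with "image" (420x560x3 uint8, blue, green, red), "fx", "fy", "cx", "cy" (pixels), "position" and "orientation" of the camera in the world. Camera axes: x right, y up, looking along -z (the intrinsics and any distortion apply to the point x, -y, -z); pixel columns grow to the right and rows downward; lengths in m; the calibration is good to about 2 mm. A picture is of the moment at which its call begins. There is no depth.
A pose or a line that the arm cannot do raises env.Unreachable and nothing moves.
- env.close_job(): hands the job in; it is judged then, once.
Trained networks look in a picture, given as the dict that the camera call returned (one of the last four; its "shot" number tells which), for a name from the list of things; names that differ only in an ending like _2 or _b are one class to them, and where a whole thing is asked for, a point or a joint stands for the part that bears it (a point fixed in the world has none). Each returns a list of dicts, best first, with "score" (0 to 1); they miss things now and then, are a little off and sometimes report something else, mostly with a low value. They report only what shows in the picture. A call takes as long as a camera call. They do not tell look-alikes from the thing itself.
- env.search_frame(picture, thing): "xyz" ([x, y, z] in m, in world coordinates, good to about 4 mm: the middle of the surface that is visible of it).
- env.trace(picture, thing): "mask" (420x560 bool, what is visible of it).
The state is a dict: "clock": time; "joint_positions": joint angles; "qvel": joint speeds; "joint_torque": joint torques, N m; "position": TCP position; "tool_rot": TCP orientation; "force": force on the tool from outside, world axes, zero at the start; "wrist_torque": the same for the moment, N m; "opening": opening from 0.0 (shut) to 1.0 (fully open); "finger_force": force on a finger pad.
Only numpy, scipy, OpenCV 4.12 (cv2) and the standard library are available. Lean on these libraries where they do the work, as an engineer would, in place of code of your own. Each camera call takes 0.05 s, during which the arm holds its last target. There are 200 camera calls.

## Working session

There is one attempt and no reset: what is moved stays moved. The work goes in short steps, each a Python script; the robot and the scene stay as the last script left them, time stands still between calls to the robot, and variables do not carry over. Pictures are saved under pics/ and viewed, at most 10 in all, crops included, and the job is handed in when it is done.

```bash
mkdir -p pics; python3 - <<'E'
from workcell import env
import cv2
for n in ("scene","top"):
    p=env.grab_frame(n); cv2.imwrite(f"pics/{n}0.png",p["image"])
    print(n,p["fx"],p["cx"],p["cy"],p["position"],p["orientation"],p.keys())
    for t in ["imager","tray","tray_plate","tray_pull","dish","hood","hood_bar","wash_bottle","reagent","tally_counter","beaker","spare_dish"]:
        print(t,[(round(d["score"],2),[round(float(v),3) for v in d["xyz"]]) for d in env.search_frame(p,t)])
print(env.read_state())
E
```

```text
scene 458.21249231901027 279.43056866488354 203.64747721018492 [ 1.52649426 -0.25146035  0.79357746] [55.78088287  1.2365747  80.52574258] dict_keys(['image', 'fx', 'fy', 'cx', 'cy', 'position', 'orientation', 'shot'])
imager [(0.78, [0.627, 0.143, 0.097])]
tray [(0.89, [0.283, -0.324, 0.006]), (0.8, [0.601, -0.466, 0.007]), (0.66, [0.462, -0.318, 0.005]), (0.47, [0.377, -0.139, 0.014])]
tray_plate [(0.94, [0.602, -0.467, 0.004]), (0.78, [0.282, -0.33, 0.007]), (0.58, [0.458, -0.318, 0.004]), (0.57, [0.627, 0.142, 0.097])]
tray_pull [(0.9, [0.28, -0.324, 0.007]), (0.82, [0.465, -0.317, 0.004]), (0.73, [0.598, -0.462, 0.005])]
dish [(0.78, [0.472, -0.248, 0.019]), (0.36, [0.682, -0.189, 0.024]), (0.35, [0.74, -0.308, 0.093])]
hood [(0.83, [0.583, 0.118, 0.137])]
hood_bar []
wash_bottle [(0.91, [0.737, -0.309, 0.091])]
reagent [(0.83, [0.772, -0.143, 0.071])]
tally_counter [(0.72, [0.682, -0.191, 0.023]), (0.39, [0.628, 0.146, 0.102])]
beaker [(0.8, [0.353, 0.251, 0.078]), (0.23, [0.462, -0.319, 0.004])]
spare_dish [(0.69, [0.383, -0.142, 0.013]), (0.59, [0.582, 0.119, 0.135])]
top 407
[... 1125 characters left out ...]
, 0.018])]
{'clock': 1.3, 'joint_positions': array([-4.94119959e+01,  2.20426358e+01,  4.51814048e-01,  1.42381423e-03,
       -6.84093794e+01, -1.48159164e+01]), 'qvel': array([ 0.06634162,  0.00783458, -0.09093923,  0.0173384 , -0.02458001,
        0.05056088]), 'joint_torque': array([ 3.90257565e-04, -3.90471339e+01,  1.87618428e+01,  4.22434330e+00,
        1.55110471e-02, -1.93207899e-05]), 'position': array([ 0.27174949, -0.5628145 ,  0.22253813]), 'tool_rot': array([-1.79999856e+02, -1.33135010e-03, -1.54227388e+02]), 'force': array([0.46869985, 0.24942607, 0.3449058 ]), 'wrist_torque': array([ 0.04648146,  0.02395726, -0.04661409]), 'finger_force': 0.0, 'opening': 1.0019899699737616}
```

View pics/scene0.png

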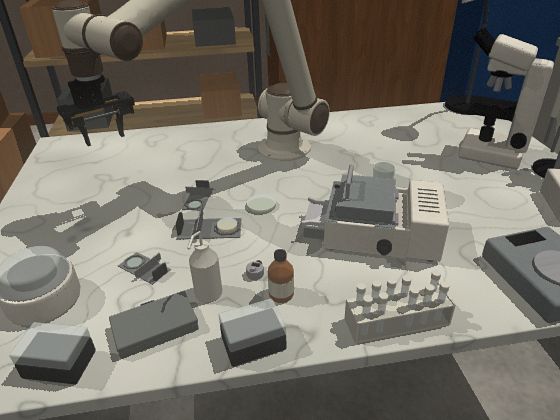

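View pics/top0.png

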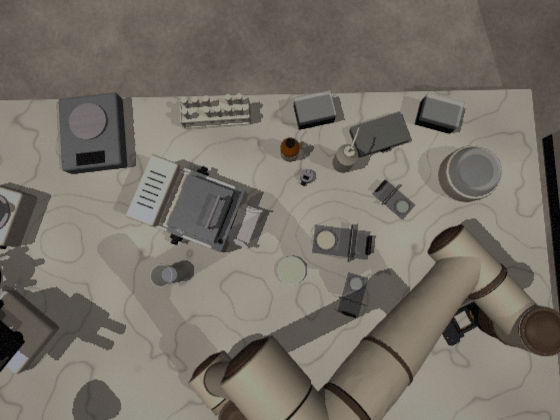

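The top view shows three candidates for the tray: (340,241) with a dish, (393,200) small, and (353,290) small. The largest is (340,241), at about (0.45,-0.315), with its +x end roughly along world +y. The imager is at (200,205) with its ledge at (250,227), so its +x is about yaw 70°. Next I'll take close looks from the wrist camera.

```bash
cat > h.py <<'E'
from workcell import env
import numpy as np, cv2
from scipy.spatial.transform import Rotation as Ro
def ray(p,uv,z):
    d=np.array([(uv[0]-p["cx"])/p["fx"],-(uv[1]-p["cy"])/p["fy"],-1]); d=Ro.from_euler("xyz",p["orientation"],degrees=True).apply(d)
    c=np.array(p["position"]); return c+d*(z-c[2])/d[2]
def proj(p,X):
    q=Ro.from_euler("xyz",p["orientation"],degrees=True).inv().apply(np.array(X)-p["position"])
    return np.stack([p["cx"]-p["fx"]*q[...,0]/q[...,2],p["cy"]+p["fy"]*q[...,1]/q[...,2]],-1)
def snap(name,f):
    p=env.grab_frame(name); cv2.imwrite("pics/"+f,p["image"]); np.save("pics/"+f+".npy",p,allow_pickle=True); return p
def rp(l): return [(round(d["score"],2),[round(float(v),4) for v in d["xyz"]]) for d in l]
def clk(): s=env.read_state(); print("clock",round(s["clock"],2),s["position"].round(4),s["tool_rot"].round(1),s["force"].round(1),round(s["opening"],3))
E
python3 - <<'E'
from h import *
print(env.inverse_kinematics([.45,-.33,.33],[180,0,-4]),env.inverse_kinematics([.45,-.33,.33],[180,0,176]))
env.goto([.45,-.33,.33],[180,0,176]); p=snap("wrist","w1.png"); print(p["position"],p["orientation"])
for t in ["tray","dish","tray_pull","tray_plate"]: print(t,rp(env.search_frame(p,t)))
clk()
E
```

```text
[-19.61347649  12.2439011    1.83759903   0.         -79.59369792
 105.61347649] [-19.61347649  12.2439011    1.83759903   0.         -79.59369792
 -74.38652351]
[ 0.37245557 -0.32435122  0.49278971] [-1.63936990e+01 -3.86360310e-02  8.60093548e+01]
tray [(0.93, [0.5778, -0.4623, 0.0018]), (0.83, [0.4479, -0.3153, 0.0037]), (0.55, [0.2992, -0.3305, 0.0021])]
dish [(0.64, [0.4597, -0.2482, 0.0196])]
tray_pull [(0.78, [0.4463, -0.3173, 0.0027]), (0.69, [0.3006, -0.3277, 0.0012]), (0.63, [0.5822, -0.4599, 0.0021]), (0.59, [0.5317, 0.0017, 0.0517])]
tray_plate [(0.88, [0.4452, -0.3158, 0.0028]), (0.77, [0.5818, -0.4594, 0.0019]), (0.58, [0.2966, -0.328, 0.0061])]
clock 2.74 [ 0.4495 -0.3307  0.3295] [ 1.800e+02 -1.000e-01  1.759e+02] [-0.8  0.3  0.3] 0.998
```

View pics/w1.png

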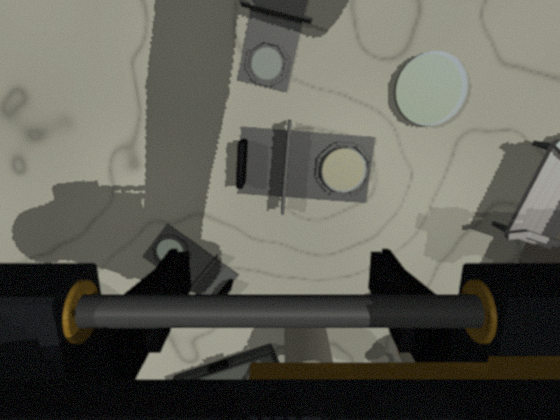

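```bash
cat >> h.py <<'E'
def fit2d(loc,w):
    loc,w=np.array(loc,float),np.array(w)[:,:2]; a=loc[:,0]+1j*loc[:,1]; b=w[:,0]+1j*w[:,1]
    k=((a-a.mean()).conj()*(b-b.mean())).sum(); k/=abs(k); t=b.mean()-k*a.mean()
    return np.array([t.real,t.imag]),np.degrees(np.angle(k)),(abs(k*a+t-b)*1000).round(1)
E
python3 - <<'E'
from h import *
p=np.load("pics/w1.png.npy",allow_pickle=True).item()
m=cv2.resize(p["image"][105:225,215:395],None,fx=4,fy=4,interpolation=cv2.INTER_CUBIC); cv2.imwrite("pics/c1.png",cv2.convertScaleAbs(m,alpha=1.6,beta=20))
F=[((.038,.045),(376,136),.003),((.038,-.045),(367,203),.003),((0,0),(343.5,169.5),.018),((-.134,.03),(243,140),.042),((-.134,-.03),(241,189),.042)]
print(fit2d([f[0] for f in F],[ray(p,f[1],f[2]) for f in F]))
env.goto([.54,.02,.36],[180,0,160]); q=snap("wrist","w2.png"); print(q["position"],q["orientation"])
for t in ["imager","hood","hood_bar"]: print(t,rp(env.search_frame(q,t)))
clk()
E
```

```text
(array([ 0.46222338, -0.24359509]), np.float64(81.597030950639), array([0.6, 1.6, 2.3, 1. , 1.1]))
[0.46718391 0.04645382 0.52309462] [-1.64209329e+01 -2.42059640e-02  6.99773100e+01]
imager [(0.94, [0.552, 0.163, 0.13]), (0.45, [0.4481, -0.3133, 0.002])]
hood [(0.63, [0.5458, 0.1324, 0.1353])]
hood_bar [(0.88, [0.5456, 0.1246, 0.1348])]
clock 4.3 [0.54   0.0191 0.3599] [-180.    -0.   159.9] [-0.4  0.8  0.3] 0.999
```

View pics/c1.png

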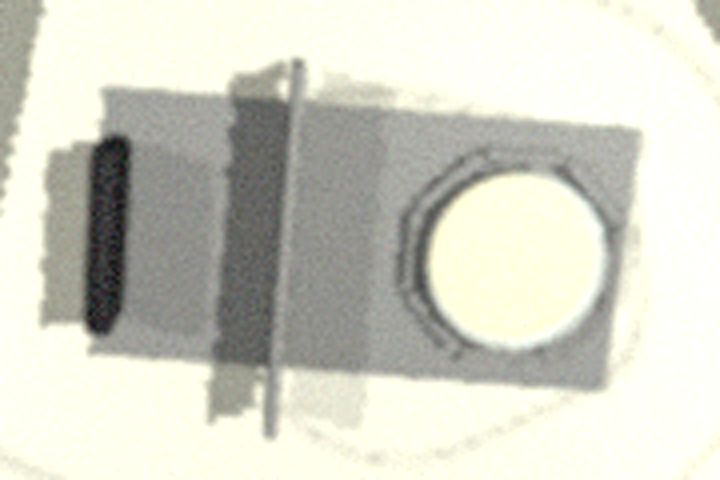

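View pics/w2.png

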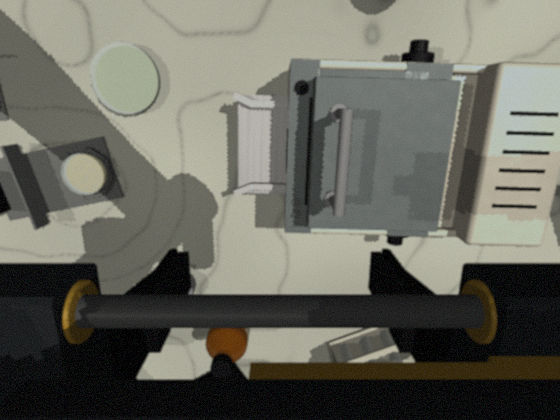

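```bash
python3 - <<'E'
from h import *
q=np.load("pics/w2.png.npy",allow_pickle=True).item()
m=cv2.resize(q["image"][45:250,220:486],None,fx=3,fy=2.9,interpolation=cv2.INTER_CUBIC)[:595]; cv2.imwrite("pics/c2.png",cv2.convertScaleAbs(m,alpha=1.3,beta=20))
p=np.load("pics/w1.png.npy",allow_pickle=True).item()
F=[((.038,.045),(375,137.5),.003),((.038,-.045),(366.3,202.5),.003),((-.139,.045),(241.3,127),.003),((-.139,-.045),(237.5,193),.003),((0,0),(344,170),.018),((-.134,.03),(244.5,139.5),.042),((-.134,-.03),(240.5,188),.042),((-.077,.059),(289.5,120),.042),((-.077,-.059),(282.5,214),.042)]
print(fit2d([f[0] for f in F],[ray(p,f[1],f[2]) for f in F]))
E
```

```text
(array([ 0.46268454, -0.24436423]), np.float64(81.39980357477597), array([1.2, 0.8, 1.6, 1.3, 0.9, 3.4, 1.5, 1.5, 0.1]))
```

View pics/c2.png

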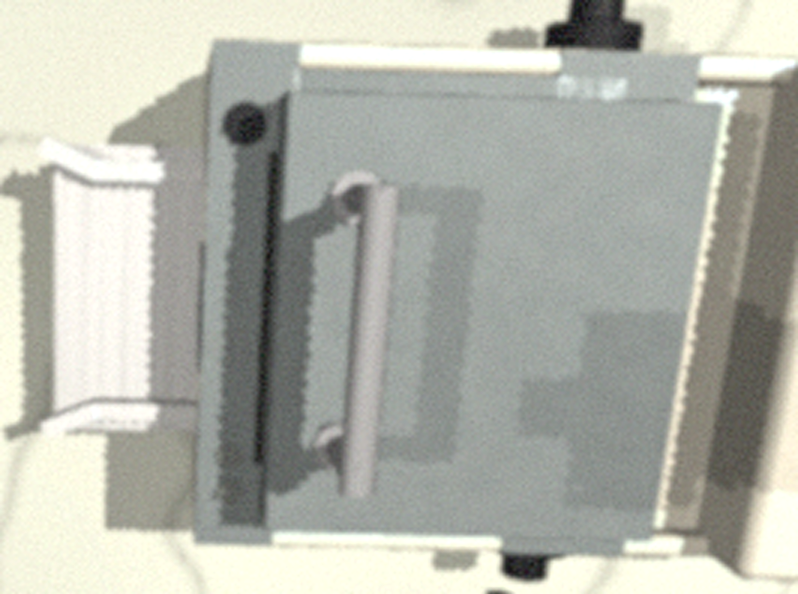

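```bash
python3 - <<'E'
from h import *
q=np.load("pics/w2.png.npy",allow_pickle=True).item()
F=[((-.15,.1),(212,40),.1),((-.15,-.1),(196,543),.1),((-.1,.05),(381,186),.184),((-.1,-.05),(357,496),.184),((.02,.08),(722,103),.137),((.02,-.08),(657,527),.137),((-.125,.08),(290,93),.137),((-.195,.0475),(88,182),.05),((-.195,-.0475),(100,402),.06)]
print(fit2d([f[0] for f in F],[ray(q,(f[1][0]/3+220,f[1][1]/2.9+45),f[2]) for f in F]))
E
```

```text
(array([0.57449197, 0.17752534]), np.float64(69.13356788283849), array([1.2, 1.6, 0.8, 1.3, 2.2, 3.7, 1.7, 2.8, 2.5]))
```

```bash
cat >> h.py <<'E'
IM=np.array([.5745,.1775]); IY=69.1
def T(o,yaw,x,y): return o+Ro.from_euler("z",yaw,degrees=True).apply([x,y,0])[:2]
def im(x,y,z): return [*T(IM,IY,x,y),z]
E
python3 - <<'E'
from h import *
pull=T(np.array([.4627,-.2444]),81.4,-.134,0); print(pull)
env.gripper_to(.5,40)
env.goto([*pull,.12],[180,0,171.4])
print(env.move_straight([*pull,.011],rate=.1,force_limit=8)); clk()
env.gripper_to(0,45); clk(); print(env.read_state()["finger_force"])
env.move_straight([*pull,.10],rate=.06); clk()
env.move_straight(im(-.29-.134,0,.10),[180,0,IY+90],rate=.1); clk()
p=snap("wrist","w3.png"); print(rp(env.search_frame(p,"dish")))
s=snap("scene","s3.png")
E
```

```text
[ 0.44266226 -0.37689336]
False
clock 8.26 [ 0.4432 -0.3772  0.0117] [-1.800e+02  1.000e-01  1.714e+02] [-0.7 -0.2 -0.6] 0.498
clock 8.93 [ 0.4427 -0.3771  0.0111] [-180.     0.   171.4] [-0.5 -1.   0.6] 0.107
44.9995849840343
clock 10.57 [ 0.4424 -0.3767  0.0995] [ 1.800e+02 -1.000e-01  1.714e+02] [-0.2  0.3 -2.4] 0.109
clock 12.31 [ 0.4233 -0.2189  0.1   ] [-180.     0.   159.1] [-0.8 -0.3 -3. ] 0.109
[(0.75, [0.4548, -0.1098, 0.1077])]
```

View pics/w3.png

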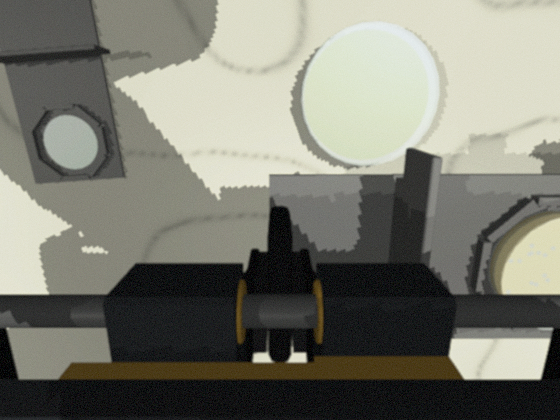

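```bash
python3 - <<'E'
from h import *
p=np.load("pics/w3.png.npy",allow_pickle=True).item()
def loc(w): return Ro.from_euler("z",-IY,degrees=True).apply([*(w[:2]-IM),0])[:2].round(4)
for uv,z in [((275,174.5),.092),((550,174.5),.092),((408,148),.131),((441,157),.131),((270,175),.092)]: print(uv,loc(ray(p,uv,z)))
s=np.load("pics/s3.png.npy",allow_pickle=True).item()
for X in [im(-.212,0,.05),im(-.15,0,.05),im(-.29-.075,0,.11),im(-.29+.038,.045,.089),im(-.29+.038,-.045,.089)]: print(proj(s,X).round(1))
cv2.imwrite("pics/c3.png",cv2.resize(s["image"][140:290,170:370],None,fx=4,fy=4,interpolation=cv2.INTER_CUBIC))
E
```

```text
(275, 174.5) [-0.4256  0.045 ]
(550, 174.5) [-0.295   0.0449]
(408, 148) [-0.3774  0.062 ]
(441, 157) [-0.3651  0.0588]
(270, 175) [-0.428   0.0447]
[306.  211.6]
[328.1 213.7]
[252.  188.7]
[294.7 190.1]
[289.  207.8]
```

View pics/c3.png

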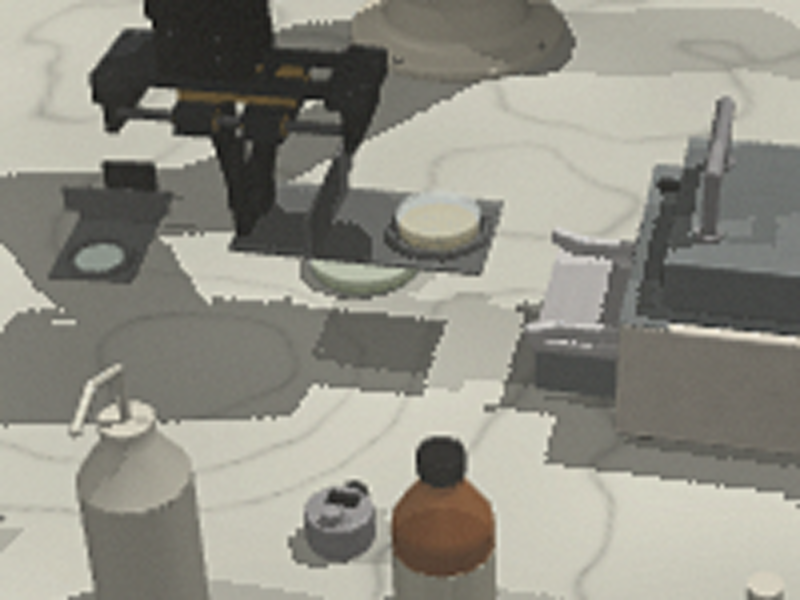

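```bash
python3 - <<'E'
from h import *
env.move_straight(im(-.27-.134,0,.0645),rate=.08)
r=env.move_straight(im(-.19-.134,0,.0635),rate=.05,force_limit=12); print(r); clk()
if not r:
    r=env.move_straight(im(-.102-.134,0,.0625),rate=.05,force_limit=12); print(r); clk()
s=snap("scene","s4.png")
cv2.imwrite("pics/c4.png",cv2.resize(s["image"][140:290,230:430],None,fx=4,fy=4,interpolation=cv2.INTER_CUBIC))
E
```

```text
False
clock 14.87 [ 0.4588 -0.1254  0.0635] [-180.    -0.   159.1] [ 0.1  0.4 -2.9] 0.111
False
clock 16.77 [ 0.4902 -0.0432  0.0625] [-180.    -0.   159.1] [-0.4 -0.  -2.3] 0.111
```

View pics/c4.png

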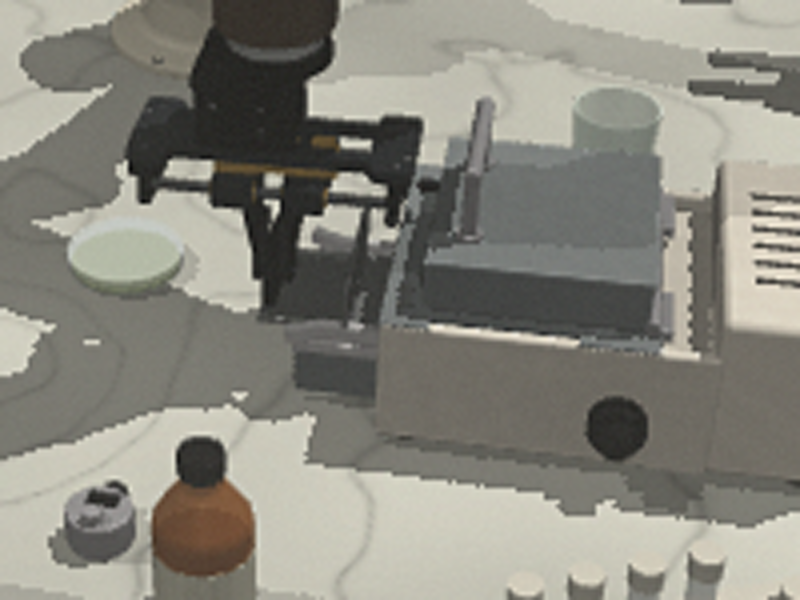

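```bash
python3 - <<'E'
from h import *
print(env.move_straight(im(-.236,0,.057),rate=.02,force_limit=3)); clk()
env.gripper_to(.45)
env.move_straight(im(-.236,0,.13),rate=.12)
env.gripper_to(0,40)
a,b=[env.inverse_kinematics(im(-.29,0,.12),[180,0,y]) for y in (IY,IY-180)]; j=env.read_state()["joint_positions"]
print(abs(a-j).max(),abs(b-j).max()); Y=IY if abs(a-j).max()<abs(b-j).max() else IY-180
env.goto(im(-.275,0,.13),[180,0,Y])
env.move_straight(im(-.275,0,.073),rate=.12); clk()
print(env.move_straight(im(-.212,0,.073),rate=.04,force_limit=10)); clk()
x=env.read_state()["position"]; print(Ro.from_euler("z",-IY,degrees=True).apply([*(x[:2]-IM),0]).round(4))
s=snap("scene","s5.png")
cv2.imwrite("pics/c5.png",cv2.resize(s["image"][140:290,230:430],None,fx=4,fy=4,interpolation=cv2.INTER_CUBIC))
E
```

```text
True
clock 17.04 [ 0.4906 -0.0431  0.0611] [180.    0.  159.1] [-1.   0.   4.5] 0.11
275.7206728584955 95.72067285849556
clock 21.58 [ 0.4769 -0.0794  0.0733] [-180.     0.  -110.9] [ 0.6 -0.7 -0. ] 0.01
True
clock 22.72 [ 0.4923 -0.0341  0.0727] [ 179.8   -0.2 -110.9] [ 0.3 -0.7  0.1] 0.004
[-0.227   0.0013  0.    ]
```

View pics/c5.png

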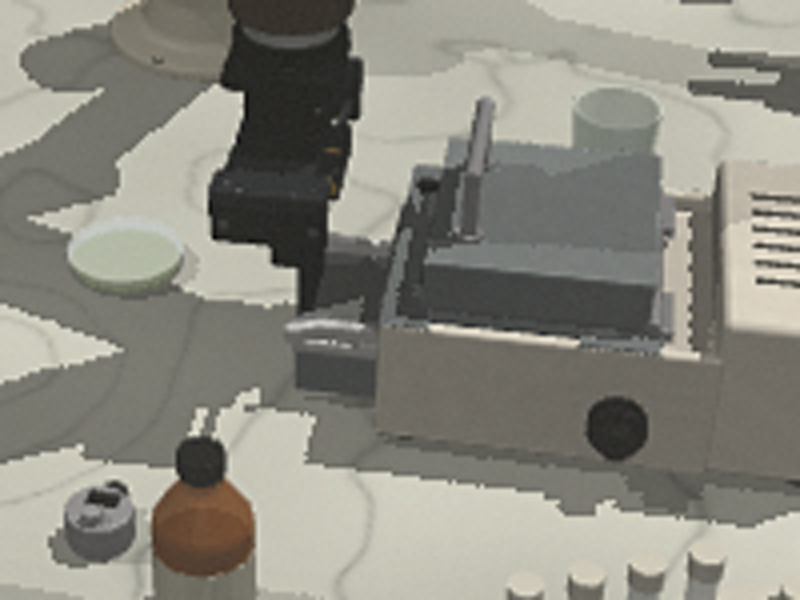

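```bash
python3 - <<'E'
from h import *
L=lambda: print(Ro.from_euler("z",-IY,degrees=True).apply([*(env.read_state()["position"][:2]-IM),0]).round(4))
L(); print(env.move_straight(im(-.212,0,.073),rate=.02,force_limit=18)); clk(); L()
env.dwell(.3); clk(); L()
p=snap("wrist","w6.png"); print(p["position"],p["orientation"])
E
```

```text
[-0.2271  0.0015  0.    ]
True
clock 23.18 [ 0.4914 -0.0338  0.072 ] [ 179.5   -0.7 -110.9] [-0.3 -1.2 -0.2] 0.004
[-0.2271  0.0023  0.    ]
clock 23.48 [ 0.4909 -0.0337  0.0717] [ 179.4   -0.7 -110.9] [-0.  -0.1 -1.2] 0.005
[-0.2271  0.0028  0.    ]
[ 0.46540139 -0.10423037  0.2357492 ] [-15.74859379  -0.51089622 159.11926835]
```

View pics/w6.png

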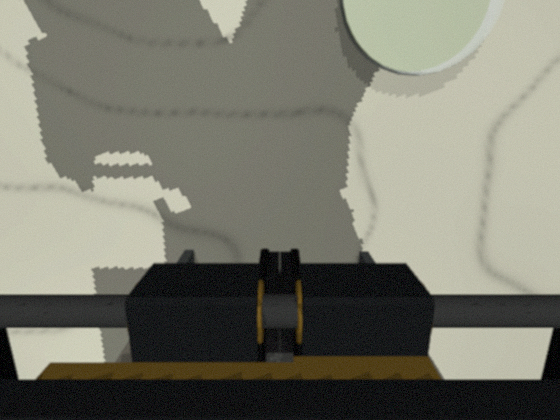

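```bash
python3 - <<'E'
from h import *
env.move_straight(im(-.26,0,.073),rate=.1); clk()
env.move_straight(im(-.26,0,.14),rate=.15)
env.goto([.53,.0,.33],[180,0,IY+90]); p=snap("wrist","w7.png"); clk()
cv2.imwrite("pics/c7.png",cv2.convertScaleAbs(cv2.resize(p["image"][50:250,150:416],None,fx=3,fy=3,interpolation=cv2.INTER_CUBIC)[:600],alpha=1.3,beta=15))
for x in (-.15,-.155): print(x,[proj(p,im(x,y,.092)).round(1) for y in(.059,-.059)],[((proj(p,im(x,y,.092))-[150,50])*3).round(0) for y in(.059,-.059)])
E
```

```text
clock 24.01 [ 0.4818 -0.0657  0.073 ] [ 179.5   -0.7 -110.9] [ 0.  -0.   0.1] 0.004
clock 26.14 [ 5.297e-01 -1.000e-04  3.289e-01] [-1.799e+02 -1.000e-01  1.591e+02] [ 0.1 -0.3  0. ] 0.005
-0.15 [array([309.2, 100.7]), array([306.7, 208.8])] [array([478., 152.]), array([470., 476.])]
-0.155 [array([304.4, 100.7]), array([302.4, 208.8])] [array([463., 152.]), array([457., 476.])]
```

View pics/c7.png

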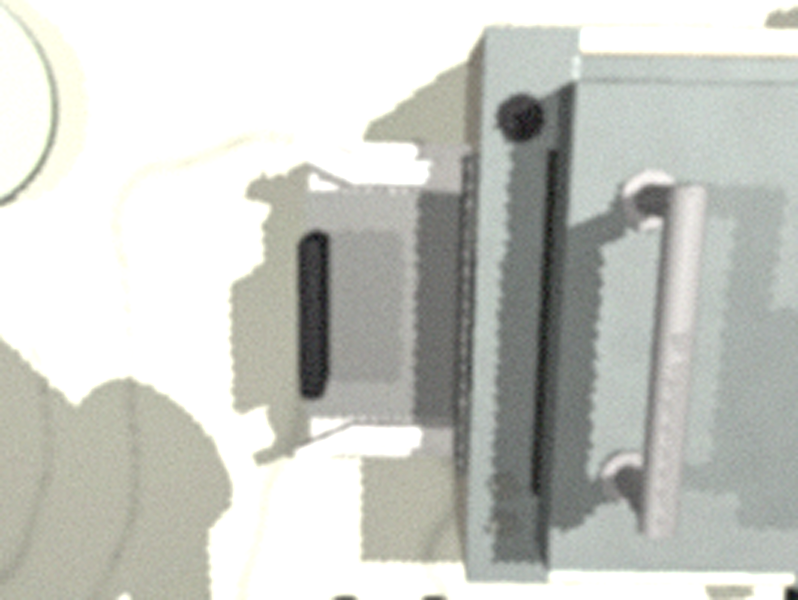

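```bash
python3 - <<'E'
from h import *
p=np.load("pics/w7.png.npy",allow_pickle=True).item()
def loc(u,v,z): return Ro.from_euler("z",-IY,degrees=True).apply([*(ray(p,(u/3+150,v/3+50),z)[:2]-IM),0])[:2].round(4)
print("pull outer,inner",loc(299,315,.092),loc(329,315,.092),"ends",loc(316,231,.092),loc(312,399,.092))
print("plate outer/inner top", loc(462,157,.092),loc(457,470,.092),loc(469,470,.092))
print("deck corners",loc(486,27,.1),loc(467,580,.1))
print("bar",loc(687,186,.184),loc(656,537,.184))
cv2.imwrite("pics/c8.png",cv2.convertScaleAbs(cv2.resize(p["image"][95:245,285:335],None,fx=6,fy=4,interpolation=cv2.INTER_CUBIC),alpha=1.3,beta=15))
E
```

```text
pull outer,inner [-0.2137  0.0021] [-0.2028  0.0021] ends [-0.207  0.032] [-0.2096 -0.0291]
plate outer/inner top [-0.1554  0.0573] [-0.1551 -0.0565] [-0.1505 -0.0565]
deck corners [-0.1488  0.0988] [-0.151 -0.098]
bar [-0.1001  0.0495] [-0.1015 -0.0513]
```

View pics/c8.png

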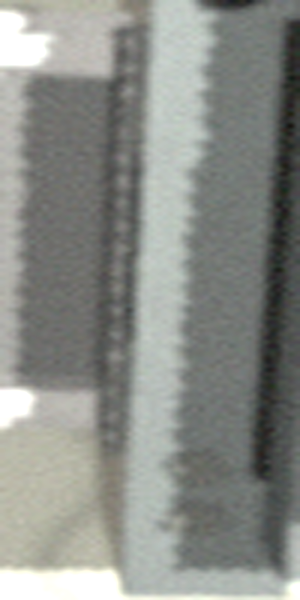

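```bash
sed -i 's/IY=69.1/IY=68.5/' h.py; python3 - <<'E'
from h import *
env.gripper_to(.5,25)
env.goto(im(-.1005,0,.24),[180,0,IY+90])
print(env.move_straight(im(-.1005,0,.163),rate=.1,force_limit=8)); clk()
env.gripper_to(0,25); clk(); print(env.read_state()["finger_force"])
p0=env.read_state()["position"]
r,ph=np.hypot(.120,.077),np.arctan2(.077,-.120)
def tgt(th): 
    b=lambda t: np.array(im(.02+r*np.cos(ph-t),0,.105+r*np.sin(ph-t)))
    return p0+b(th)-b(0)
for th in np.linspace(0,1.24,13)[1:8]:
    env.move_straight(tgt(th),rate=.06)
    s=env.read_state(); print(round(th,2),s["clock"].round(2),s["force"].round(1),(s["position"]-tgt(th)).round(4),round(s["opening"],3),s["finger_force"])
np.save("p0.npy",p0); s=snap("scene","s9.png")
cv2.imwrite("pics/c9.png",cv2.resize(s["image"][110:260,270:470],None,fx=4,fy=4,interpolation=cv2.INTER_CUBIC))
E
```

```text
False
clock 28.59 [0.5383 0.084  0.1638] [1.799e+02 1.000e-01 1.585e+02] [0.7 0.1 0.9] 0.497
clock 29.26 [0.5372 0.0829 0.1631] [-179.9   -0.   158.5] [-0.6 -4.1  1.2] 0.124
24.99236638077491Traceback (most recent call last):
  File "<stdin>", line 13, in <module>
AttributeError: 'float' object has no attribute 'round'
```

I've viewed more pictures than the limit allows, so the rest will go by numbers only.

```bash
python3 - <<'E'
from h import *
p0=np.array([.5372,.0829,.1631])
r,ph=np.hypot(.120,.077),np.arctan2(.077,-.120)
def tgt(th): 
    b=lambda t: np.array(im(.02+r*np.cos(ph-t),0,.105+r*np.sin(ph-t)))
    return p0+b(th)-b(0)
for th in np.linspace(0,1.24,13)[2:]:
    env.move_straight(tgt(th),rate=.06 if th<1.1 else .03)
    s=env.read_state(); print(round(th,2),round(s["clock"],2),s["force"].round(1),((s["position"]-tgt(th))*1000).round(1),round(s["opening"],3),round(s["finger_force"],1))
    if np.linalg.norm(s["force"])>25: print("stop"); break
env.dwell(.5); clk()
p=snap("scene","s9.png"); print(rp(env.search_frame(p,"hood")),rp(env.search_frame(p,"hood_bar")))
h=env.trace(p,"hood"); m=h[0]["mask"]; v,u=np.nonzero(m); print(h[0]["score"],u.min(),u.max(),v.min(),v.max())
for th in (1.1,1.24,1.38):
    c=[(-.145,.08,0),(-.145,-.08,0),(-.145,.08,.032),(-.145,-.08,.032),(0,.08,0),(0,-.08,0),(0,-.08,.032)]
    P=proj(p,[im(.02+x*np.cos(th)+z*np.sin(th),y,.105-x*np.sin(th)+z*np.cos(th)) for x,y,z in c])
    hull=np.zeros(m.shape,np.uint8); cv2.fillConvexPoly(hull,cv2.convexHull(P.astype(np.float32)).astype(np.int32),1)
    print(th,P.min(0).round(),P.max(0).round(),"IoU",((hull>0)&m).sum()/((hull>0)|m).sum())
E
```

```text
0.21 30.03 [ 0.7 -7.1 -0.2] [-0.3 -0.9 -0.1] 0.126 25.0
0.31 30.43 [-0.7 -7.4  2.7] [-0.4 -1.2  0.3] 0.127 25.0
0.41 30.82 [-1.8 -7.5  5.3] [-0.4 -1.4  1. ] 0.126 25.0
0.52 31.21 [-2.7 -8.4  7.7] [-0.4 -1.6  1.7] 0.13 25.0
0.62 31.6 [-2.  -5.6  6.6] [ 0.1 -0.8  2. ] 0.13 25.0
0.72 31.99 [-1.9 -3.5  6. ] [ 0.3 -0.2  1.7] 0.129 25.0
0.83 32.38 [ 0.1 -3.5  5.3] [0.6 0.3 1.2] 0.13 25.0
0.93 32.77 [ 1.6 -2.5  4.4] [0.7 0.5 0.5] 0.128 25.0
1.03 33.17 [ 3.5 -3.2  1.1] [ 0.5  0.2 -0. ] 0.126 25.0
1.14 33.81 [ 3.7 -3.1  1.2] [ 0.5  0.  -0.2] 0.129 25.0
1.24 34.45 [ 5.4 -2.9  0.7] [ 0.4  0.  -0.4] 0.126 25.0
clock 34.95 [0.594  0.226  0.2242] [180.    0.  158.5] [ 4.6 -3.5  0.8] 0.13
[(0.66, [0.6346, 0.1663, 0.2226])] [(0.84, [0.6312, 0.1704, 0.221]), (0.52, [0.5437, 0.1073, 0.0692])]
0.94 379 416 140 221
1.1 [371. 140.] [405. 221.] IoU 0.4739465337562302
1.24 [379. 139.] [406. 221.] IoU 0.7635746606334841
1.38 [388. 139.] [406. 221.] IoU 0.601406165494862
```

```bash
python3 -c "
from workcell import env
print(env.close_job())"
```

```text
the job is handed in; nothing more can be done
None
```

I handed the job in with the tray home and its plate flush, and the hood held by its bar at about 1.24 rad; no verdict came back, I last checked the tray before lifting the hood, the dish was last seen lying in its seat just before the tray went into the slot, and I viewed 13 pictures against the limit of 10.

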